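Lower the ratchet magnifier over the medal

ROBOT

A 6-joint arm with a two-finger parallel gripper is mounted at the origin on the work surface. World frame = base frame: x ahead of the robot, y to its left, z up, the work surface at z = 0. Lengths are in m, angles in rad, forces in N, time in s.
With the tool pointing down it reaches from about 0.275 to 1 m from the base axis. Payload 8.4 kg.
Tool frame: the origin (TCP) lies at the very end of the fingers, on their centre line; the grasp point (between the pads) lies 19 mm behind it (robot.hold_point_z is the distance from the TCP to the grasp point, in m); z points along the fingers, y is the direction in which the jaws open and shut (so a half turn about z gives the same grasp; the last joint's range is limited). The gripper opens to 85 mm and grips with 20 to 120 N. Pads are 22 mm wide; open, the fingers measure 114 mm over their backs; the gripper's body (76 mm by 85 mm) begins 54 mm behind the grasp point. The pads swing forward as they close: fully open they stand 13 mm farther back than shut.
Start: joints at [-1.236, 0.353, 1.633, -0, 1.155, -0.002], TCP at [0.207, -0.59, 0.231] pointing down, gripper open.
Joint ranges: [-2.63, 2.63], [-0.92, 2.1], [0.06, 2.66], [-1.3, 4.44], [0, 2.69], [-3.02, 3.02]. Speed limits (rad/s): [2.22, 2.22, 2.79, 3.14, 3.14, 3.14].

INTERFACE

Orientations are given as [roll, pitch, yaw] about the fixed x, y, z axes, in that order (R = Rz(yaw) Ry(pitch) Rx(roll)).
In Python, from plant import robot gives the robot as it stands.
- The arm moves only by the shell command python3 -m inch 'ROWS' [OPENING]. ROWS is JSON, a list of rows, each a list of 4 numbers: the shift along the world's x, y, z in m, then the turn about the world's z in degrees. A call has 1 to 20 rows; each row shifts and turns the commanded pose from where the row before left it; what a row does not reach is not made up. A row lasts 1/10 s, in which the tool goes at most 50 mm and 8.59 degrees, less where a joint would pass 70% of its speed; a pose out of reach is approached as far as the arm can. A call is refused whole if a number of a shift passes 0.05 or a number of a turn 8.59, either way. A call with a gripper value outside its range is refused whole. OPENING is the closure, from 0 (fully open) to 1 (shut), set as the call begins (- or left out, the last holds). The fingers move at their own pace and stop on an object; the grip force is fixed at half the most. Time passes only in rows, so rows that do not move let the fingers close. It gives the time, the measured TCP pose, the force and the opening at its end, in the units of the state.
- robot.get_state(): the state, without advancing time (a new reading comes with each control period).
- robot.read_camera(name): name is "scene" or "top" or "wrist"; returns the picture (384x512x3 uint8, red, green, blue); there is no depth.
- robot.get_calibration(name): a dict with "camera_matrix" (3x3 intrinsics, pixels), "cam_to_world" (4x4, takes a point from camera to world coordinates); the wrist camera has in their place "mount" (4x4, takes a point from camera to tool coordinates, whose origin is the TCP and whose axes are the flange's). Camera axes: x right, y up, looking along -z (the intrinsics and any distortion apply to the point x, -y, -z); pixel columns grow to the right and rows downward; lengths in m; the calibration is good to about 2 mm. A picture is of the moment at which its call begins: read the wrist's pose just before it. get_calibration takes no time and is no camera call.
- robot.hand_in(): hands the job in, once; it reports no verdict.
The state is a dict: "time_s": time; "joints": joint angles; "qd": joint speeds; "joint_efforts": joint torques, N m; "tool_pos": TCP position; "tool_rot": TCP orientation; "force": force on the tool from outside, world axes, zero at the start; "wrist_torque": the same for the moment, N m; "gripper_width": finger opening in m.
Only numpy, scipy, OpenCV 4.12 (cv2) and the standard library are available. Lean on these libraries where they do the work, as an engineer would, in place of code of your own. Each camera call takes 0.05 s, during which the arm holds its last target. There are 200 camera calls.

TASK

On the cataloguing table, bring the ratchet magnifier down over the copper medal: first press down the red pawl paddle until it snaps over and stays free of the teeth, then push the blue tab at the end of the boom down until the boom is fully down on its stop. Only press and push: do not force the boom past the engaged pawl or lift it, keep off the glass lens, and do not disturb the bell, the ciborium or the medal.

Things in the scene. Friction and masses are not known exactly. Their poses are not given: they have to be found in the camera images.
- stand: the magnifier stand, fixed to the table: dark steel base plate 170 x 110 x 14 mm with two grey cheeks. Origin at table height, straight below the boom hinge. Its x axis points level along the boom (from hinge towards lens and blue tab), z up; the pawl and red paddle lie on the -x side. A white record sheet lies flat under the lens
- boom_hinge (a point): centre of the boom's hinge, 130 mm above the table, fixed on the stand; the hinge axis is level, along the stand's y
- boom (a joint): angle of the boom above level, rad: 0 = level, fully down on its stop; starts raised 0.42 to 0.68; cannot exceed 0.95. Stiff hinge: it stays where it is left and needs about 4 to 5 N at the blue tab to be pushed down when the pawl is free. With the pawl in the brass teeth it moves at most about 0.06 rad down, then is firmly blocked
- push_tab (a point): centre of the ribbed top face of the blue push tab at the boom's free end, 239 mm from the hinge (6 mm above the hinge-to-tab centre line). Tab 46 mm along the boom, 40 mm wide, 8 mm thick, tilted with the boom; top about 230 to 285 mm above the table at the start and 136 mm when fully down
- lens: the clear round magnifier lens, 90 mm across, held in a white ring of 106 mm outer diameter and 16 mm height on the boom; not to be touched. Origin at the lens centre, 165 mm along the boom from the hinge; the ring ends 21 mm before the centre of the blue tab
- pawl_pivot (a point): pivot of the red pawl, fixed on the stand, 49 mm behind the boom hinge (stand -x) and 55 mm below it (75 mm above the table); axis level, along the stand's y
- pawl (a joint): angle of the red pawl, rad: 0 = nose in the teeth (engaged, the start), 0.55 = paddle pressed right down, pawl free. Over-centre snap spring: below about 0.28 it springs back into the teeth, beyond that it snaps on to 0.55 by itself and stays there. About 5 N at the paddle trips it (up to 10 N if the boom has been pushed against the engaged pawl)
- pawl_pad (a point): centre of the top face of the red paddle, 42 mm (stand x) by 40 mm (stand y) by 6 mm thick, level when the pawl is at 0; 80 mm behind the pivot (stand -x) and 48 mm above it, 123 mm above the table. Pressed free it tips about the pivot and its centre ends about 49 mm lower and 13 mm farther out, sloping 0.55 rad down outwards
- bell: loose brass hand bell, 64 mm across, 120 mm tall, origin at the centre of its underside; stands 120 to 150 mm to the far (stand +y) side of the boom, beside the hinge or beside the lens; leave alone
- ciborium: loose small silver covered cup on a foot, 68 mm across, 128 mm tall, origin at the centre of its underside; stands on the same side as the bell, in the other of the two places; leave alone
- medal: loose copper medal, 60 mm across, 8 mm thick, lying under the lens, origin at the centre of its underside; leave alone

How it is judged:
By the outcome, as a careful person would: the job done as asked, in the order asked, and still so for the second after the job is handed in, with the robot touching nothing.
It also fails if it takes over 48 s, if anything falls off the work surface, if the arm or the gripper's body presses on something with over 40 N, if the wrist force passes 120 N, or if a joint passes its speed limit or range.

## Working session

There is one attempt and no reset: what is moved stays moved. The work goes in short steps, Python scripts to look and compute and a shell command to move; the robot and the scene stay as the last step left them, time stands still between calls to the robot, and variables do not carry over. Pictures are saved under pics/ and viewed, about 8 in all and at most 12, crops included, and the job is handed in when it is done.

```bash
mkdir -p pics; ls
cat > h.py <<'E'
import numpy as np, cv2
from plant import robot
def snap(n,f):
    im=np.array(robot.read_camera(n)); cv2.imwrite('pics/'+f,im[:,:,::-1]); return im
E
python3 - <<'E'
from h import *
a=snap('scene','s0.png');b=snap('top','t0.png')
for n in('scene','top'):
    c=robot.get_calibration(n);print({k:np.round(v,3).tolist() if not isinstance(v,str) else v for k,v in c.items()})
s=robot.get_state();print(s['time_s'],s['tool_pos'],s['tool_rot'],s['gripper_width'])
cv2.imwrite('pics/st0.png',cv2.imread('pics/s0.png'))
E
```

```text
pics
{'camera_matrix': [[392.43, 0.0, 253.216], [0.0, 392.43, 197.631], [0.0, 0.0, 1.0]], 'cam_to_world': [[-0.14, -0.769, 0.624, 1.077], [0.99, -0.114, 0.082, 0.123], [0.008, 0.63, 0.777, 0.693], [0.0, 0.0, 0.0, 1.0]]}
{'camera_matrix': [[468.788, 0.0, 253.507], [0.0, 468.788, 193.768], [0.0, 0.0, 1.0]], 'cam_to_world': [[0.018, 0.99, -0.141, 0.48], [-1.0, 0.015, -0.028, 0.055], [-0.026, 0.142, 0.99, 0.974], [0.0, 0.0, 0.0, 1.0]]}
0.1 [ 0.20639995 -0.58945317  0.23061064] [-3.14026684e+00  6.94839777e-06  3.36824265e-01] 0.08553402011336941
```

View pics/s0.png

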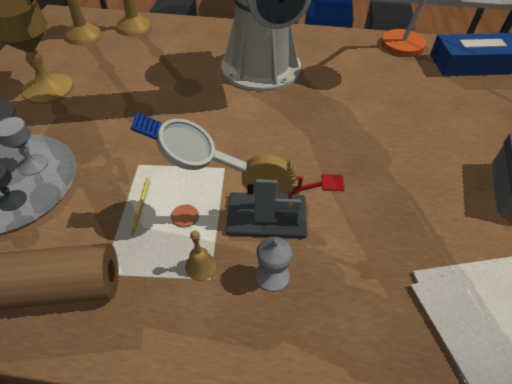

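View pics/t0.png

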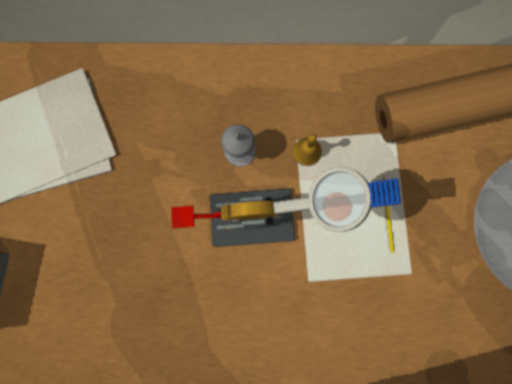

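The scene view shows the red paddle at about (333,183) and the blue tab at (146,126). In the top view they are at about (182,217) and (385,193). The boom points roughly along world -y, and the bell and ciborium are on the +x side. Next I triangulate both targets.

```bash
cat >> h.py <<'E'
def ray(n,uv):
    c=robot.get_calibration(n);K=np.array(c['camera_matrix']);T=np.array(c['cam_to_world'])
    d=np.linalg.inv(K)@[uv[0],uv[1],1];d=T[:3,:3]@(d*[1,-1,-1]);return T[:3,3],d/np.linalg.norm(d)
def plane(n,uv,z):
    o,d=ray(n,uv);return o+d*(z-o[2])/d[2]
def tri(p,q):
    o1,d1=ray('scene',p);o2,d2=ray('top',q)
    s=np.linalg.lstsq(np.c_[d1,-d2],o2-o1,rcond=None)[0];a=o1+s[0]*d1;b=o2+s[1]*d2
    return (a+b)/2,np.linalg.norm(a-b)
def blob(im,col,box):
    x0,y0,x1,y1=box;h=cv2.cvtColor(np.ascontiguousarray(im[y0:y1,x0:x1]),cv2.COLOR_RGB2HSV)
    m=cv2.inRange(h,(105,130,40),(130,255,255)) if col=='b' else cv2.inRange(h,(0,170,80),(7,255,255))|cv2.inRange(h,(173,170,80),(180,255,255))
    if col=='r': m=cv2.morphologyEx(m,cv2.MORPH_OPEN,np.ones((9,9),np.uint8))
    else: m=cv2.morphologyEx(m,cv2.MORPH_CLOSE,np.ones((5,5),np.uint8))
    c=max(cv2.findContours(m,0,2)[0],key=cv2.contourArea);r=cv2.minAreaRect(c)
    M=cv2.moments(c);return np.array([M['m10']/M['m00']+x0,M['m01']/M['m00']+y0]),r,cv2.boundingRect(c)
E
python3 - <<'E'
from h import *
s=cv2.imread('pics/s0.png')[:,:,::-1];t=cv2.imread('pics/t0.png')[:,:,::-1]
rs=blob(s,'r',(300,160,360,205));rt=blob(t,'r',(160,195,215,240))
bs=blob(s,'b',(120,105,170,145));bt=blob(t,'b',(360,170,410,215))
for k in(rs,rt,bs,bt):print(k)
P,e=tri(rs[0],rt[0]);print('pad',P,e,plane('top',rt[0],.123),plane('scene',rs[0],.123))
B,e=tri(bs[0],bt[0]);print('tab',B,e)
for it in range(1):
    v=(B-P)[:2];L=np.linalg.norm(v);yaw=np.arctan2(v[1],v[0]);u=v/L
    H=np.r_[P[:2]+u*.129,.13];d=B-H;r=d[:2]@u
    print('yaw',yaw,'hinge',H,'r',np.hypot(r,d[2]),'ang',np.arctan2(d[2],r)-.025)
E
```

```text
(array([332.06081081, 181.91216216]), ((32.0, 22.0), (16.0, 20.0), 90.0), (22, 14, 21, 17))
(array([182.37793708, 216.64954202]), ((22.5, 21.5), (21.0, 21.0), 90.0), (12, 11, 22, 22))
(array([145.67391304, 125.35990338]), ((26.189655303955078, 20.275861740112305), (28.039997100830078, 17.455360412597656), 21.801410675048828), (12, 8, 29, 26))
(array([384.36666667, 192.47146465]), ((24.139724731445312, 22.3273983001709), (25.07200813293457, 28.9976863861084), 83.9909896850586), (9, 9, 31, 28))
pad [0.55686528 0.2092244  0.12092075] 7.79926824629015e-05 [0.55667726 0.20880985 0.123     ] [0.55875143 0.20895118 0.123     ]
tab [ 0.58828475 -0.1278343   0.24661078] 0.00037127680788344897
yaw -1.4778483267720428 hinge [0.56883832 0.08078123 0.13      ] r 0.23978464560158003 ang 0.4828670452078213
```

```bash
python3 -m inch '[[0.022,0.041,0.01,7.6],[0.022,0.041,0.01,7.6],[0.022,0.041,0.01,7.6],[0.022,0.041,0.01,7.6],[0.022,0.041,0.01,7.6],[0.022,0.041,0.01,7.6],[0.022,0.041,0.01,7.6],[0.005,0.0425,-0.005,7.6],[0.005,0.0425,-0.005,7.6],[0.005,0.0425,-0.005,7.6],[0.005,0.0425,-0.005,0],[0.005,0.0425,-0.005,0],[0.005,0.0425,-0.005,0],[0.005,0.0425,-0.005,0],[0.005,0.0425,-0.005,0],[0.005,0.0425,-0.005,0],[0.005,0.0425,-0.005,0],[0.005,0.0425,-0.005,0],[0,0,0,0],[0,0,0,0]]' 1
```

```text
time_s: 2.1
tool_pos: [0.415, 0.1652, 0.2458]
tool_rot: [-3.14, 0.001, 1.666]
force: [-0.5, -0.3, 0.1]
gripper_width: 0.0001
```

```bash
python3 -m inch '[[0.035,0.012,-0.01,0],[0.035,0.012,-0.02,0],[0.036,0.012,-0.03,0],[0.036,0.012,-0.03,0],[0,0,0,0],[0,0,0,0],[0,0,0,0]]'
python3 - <<'E'
from h import *
a=snap('scene','s1.png');b=snap('wrist','w1.png')
cv2.imwrite('pics/c1.png',np.hstack([cv2.resize(a[110:230,220:380],(533,400)),cv2.resize(b,(266,400))])[:,:,::-1])
print(robot.get_state()['tool_pos'])
E
```

```text
time_s: 2.8
tool_pos: [0.5572, 0.2115, 0.1572]
tool_rot: [3.141, 0.0, 1.662]
force: [-0.6, -0.9, -0.5]
gripper_width: -0.0001
[0.55737887 0.21208244 0.15804578]
```

View pics/c1.png

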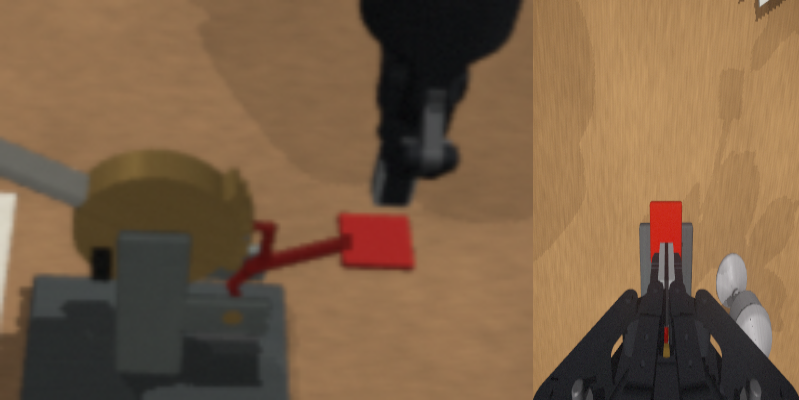

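The closed fingertips sit centred above the red paddle, about 35 mm up. I press down now, drifting slightly outward.

```bash
python3 -m inch '[[0,0,-0.012,0],[0,0,-0.012,0],[0,0.002,-0.006,0],[0,0.002,-0.005,0],[0,0.002,-0.005,0],[0,0.002,-0.005,0],[0,0.002,-0.005,0],[0,0.001,-0.005,0]]'; python3 -m inch '[[0,0.001,-0.005,0],[0,0.001,-0.005,0],[0,0.001,-0.005,0],[0,0,-0.005,0],[0,0,0,0],[0,0,0,0]]'
```

```text
time_s: 3.7
tool_pos: [0.5572, 0.2244, 0.101]
tool_rot: [-3.141, -0.001, 1.663]
force: [-2.4, 2.8, 3.4]
gripper_width: -0.0001
time_s: 4.3
tool_pos: [0.5575, 0.2263, 0.081]
tool_rot: [-3.141, 0.0, 1.663]
force: [0.2, 0.2, -0.3]
gripper_width: -0.0003
```

Force built to about 4 N and then dropped to zero, as it should after a snap. I retreat upward and check.

```bash
python3 -m inch '[[0,0,0.02,0],[0,0,0.04,0],[0,0,0.04,0],[-0.03,0,0.04,0],[-0.045,0,0.02,0],[-0.045,-0.02,0.01,0],[0,0,0,0],[0,0,0,0]]'
python3 - <<'E'
from h import *
a=snap('scene','s2.png');b=snap('top','t2.png')
cv2.imwrite('pics/c2.png',np.hstack([cv2.resize(a[100:250,110:370],(520,300)),cv2.resize(b[150:270,160:280],(280,300))])[:,:,::-1])
E
```

```text
time_s: 5.1
tool_pos: [0.4377, 0.2066, 0.2522]
tool_rot: [3.139, -0.001, 1.663]
force: [-0.0, -0.6, 0.1]
gripper_width: 0.0001
```

View pics/c2.png

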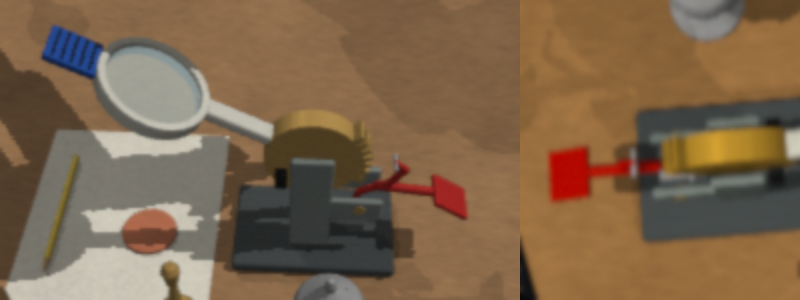

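The paddle has tipped and stays down, with the nose clear of the teeth and the boom still raised. Next I go over the blue tab.

```bash
python3 -m inch '[[-0.001,-0.038,0.0075,0],[-0.001,-0.038,0.0075,0],[-0.001,-0.038,0.0075,0],[-0.001,-0.038,0.0075,0],[-0.001,-0.038,0.0075,0],[-0.001,-0.038,0.0075,0],[-0.001,-0.038,0.0075,0],[-0.001,-0.038,0.0075,0],[-0.001,-0.038,0.0075,0],[0.0395,0,-0.004,0],[0.0395,0,-0.004,0],[0.0395,0,-0.004,0],[0.0395,0,-0.004,0],[0,0,0,0],[0,0,0,0],[0,0,0,0]]'
python3 - <<'E'
from h import *
print(robot.get_state()['tool_pos'])
a=snap('scene','s3.png');b=snap('wrist','w3.png')
cv2.imwrite('pics/c3.png',np.hstack([cv2.resize(a[40:190,90:290],(533,400)),cv2.resize(b,(266,400))])[:,:,::-1])
E
```

```text
time_s: 6.8
tool_pos: [0.5863, -0.1355, 0.302]
tool_rot: [-3.14, -0.0, 1.663]
force: [-0.6, -0.1, 0.4]
gripper_width: -0.0004
[ 0.58633811 -0.13552487  0.30203492]
```

View pics/c3.png

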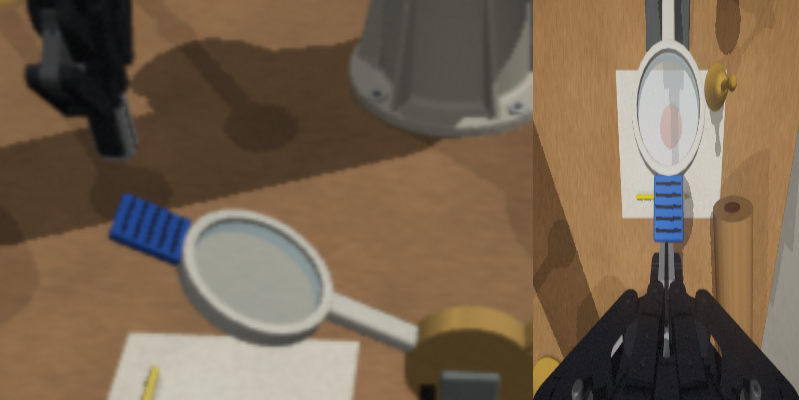

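The fingertips are lined up across the tab, about 7 mm towards its outer end. I shift slightly inward, then push down along the arc.

```bash
python3 -m inch '[[0.001,0.002,-0.015,0],[0.001,0.002,-0.015,0],[0,0,-0.012,0],[0,0,-0.006,0],[0.0003,-0.002,-0.006,0],[0.0003,-0.004,-0.008,0],[0.0003,-0.004,-0.008,0],[0.0003,-0.0035,-0.008,0]]'; python3 -m inch '[[0.0003,-0.0035,-0.008,0],[0.0003,-0.003,-0.008,0],[0.0003,-0.0025,-0.008,0],[0.0003,-0.002,-0.008,0],[0.0003,-0.002,-0.008,0],[0,0,0,0]]'
python3 - <<'E'
from h import *
print(robot.get_state()['tool_pos'])
a=snap('scene','s4.png')
cv2.imwrite('pics/c4.png',cv2.resize(a[80:240,90:290],(600,480))[:,:,::-1])
E
```

```text
time_s: 7.7
tool_pos: [0.5899, -0.1448, 0.224]
tool_rot: [-3.142, -0.001, 1.663]
force: [-1.0, 3.5, 3.2]
gripper_width: -0.0002
time_s: 8.3
tool_pos: [0.5912, -0.1583, 0.1834]
tool_rot: [-3.141, 0.0, 1.663]
force: [0.1, 0.3, -0.3]
gripper_width: 0.0003
[ 0.59122548 -0.15826256  0.18342052]
```

View pics/c4.png

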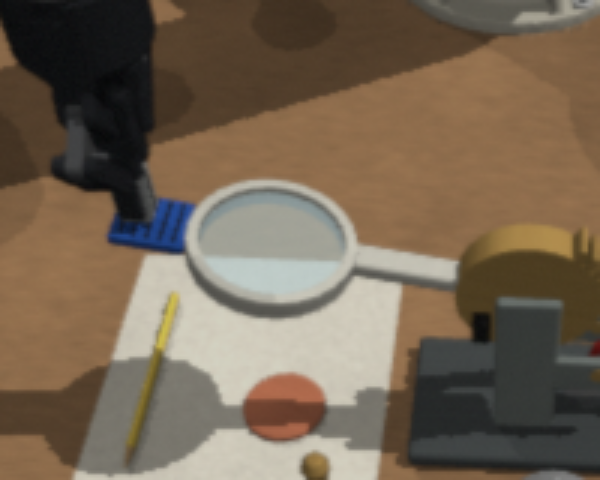

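The finger is on the tab and the boom is following it down. I carry on to the stop.

```bash
python3 -m inch '[[0.0002,-0.0015,-0.008,0],[0.0002,-0.0015,-0.008,0],[0,-0.001,-0.008,0],[0,-0.001,-0.008,0],[0,-0.0005,-0.006,0],[0,0,-0.004,0]]'; python3 -m inch '[[0,0,-0.003,0],[0,0,-0.002,0]]';  python3 -m inch '[[0,0,-0.002,0],[0,0,0,0]]'
```

```text
time_s: 8.95
tool_pos: [0.5921, -0.1636, 0.1422]
tool_rot: [3.141, 0.0, 1.663]
force: [1.5, -3.6, 3.4]
gripper_width: -0.0002
time_s: 9.15
tool_pos: [0.5919, -0.1634, 0.1376]
tool_rot: [3.142, 0.0, 1.663]
force: [1.5, -2.5, 3.3]
gripper_width: -0.0
time_s: 9.35
tool_pos: [0.5919, -0.1634, 0.136]
tool_rot: [3.141, 0.0, 1.663]
force: [-0.6, -2.6, 5.4]
gripper_width: -0.0002
```

```bash
python3 -m inch '[[0,0,-0.001,0],[0,0,0,0]]';  python3 -m inch '[[0,0,-0.001,0],[0,0,0,0]]'
```

```text
time_s: 9.55
tool_pos: [0.592, -0.1634, 0.1359]
tool_rot: [3.141, 0.0, 1.663]
force: [-3.0, -1.5, 12.9]
gripper_width: -0.0005
time_s: 9.75
tool_pos: [0.5921, -0.1634, 0.1358]
tool_rot: [3.141, 0.0, 1.663]
force: [-4.0, -1.2, 19.9]
gripper_width: -0.0002
```

The height has stopped changing at 0.136 m while the force rose to 20 N, so the boom is on its stop. I lift off and check.

```bash
python3 -m inch '[[0,0,0.003,0],[0,0,0.02,0],[0,0,0.04,0],[0,0,0.045,0],[-0.04,-0.02,0.03,0],[-0.05,-0.02,0,0],[-0.05,-0.02,0,0],[0,0,0,0],[0,0,0,0],[0,0,0,0]]'
python3 - <<'E'
from h import *
a=snap('scene','s5.png');b=snap('top','t5.png')
cv2.imwrite('pics/c5.png',np.hstack([cv2.resize(a[90:300,100:360],(433,350)),cv2.resize(b[110:290,160:420],(360,350))])[:,:,::-1])
B,e=tri(blob(a,'b',(110,105,180,190))[0],blob(b,'b',(370,160,430,220))[0]);print('tab',B,e)
E
```

```text
time_s: 10.75
tool_pos: [0.4623, -0.2186, 0.2694]
tool_rot: [3.142, -0.001, 1.663]
force: [0.4, -0.2, 0.2]
gripper_width: -0.0004
tab [ 0.59101791 -0.15810195  0.13225916] 0.00015732944097805236
```

View pics/c5.png

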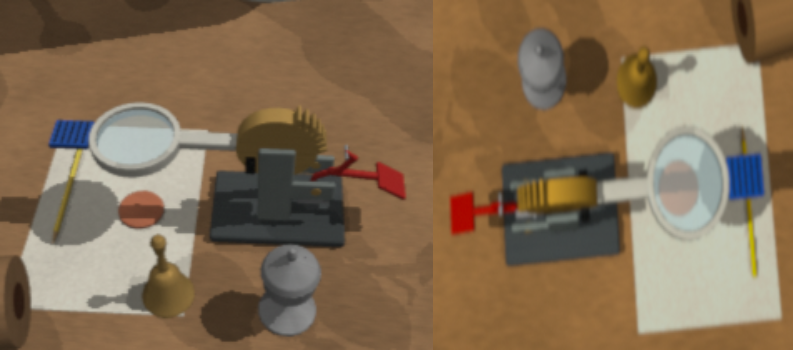

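The boom is level, the pawl is still free and the bell, ciborium and medal look undisturbed. I hand in.

```bash
python3 -c "
from plant import robot
print(robot.hand_in())"
```

```text
the job is handed in; nothing more can be done
None
```

The magnifier is down over the medal: I pressed the red paddle until the pawl snapped free, then pushed the blue tab down until the boom sat on its stop. I handed the job in at about 11 s on the robot's clock, with the arm clear of everything.

- **Pawl:** the force at the paddle built to about 5 N and then fell to zero. Pictures after the press and at the end show the paddle tipped down and the nose clear of the teeth.
- **Boom:** the fingertip stopped at 136 mm while the force rose from about 5 to 20 N, so the boom was on its stop.
- **Small disagreement:** the cameras put the tab at 132 mm after I lifted off, against the expected 136 mm. I put that down to the tab's side faces pulling the colour centre low, plus calibration error, and did not check it further.
- **Other objects:** the bell, ciborium and medal look unmoved in the last pictures, judged by eye rather than measured. I saw no contact with the lens in the pictures taken.

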